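Switch off the output that was left on

ROBOT

A 6-joint arm with a two-finger parallel gripper is mounted at the origin on the work surface. World frame = base frame: x ahead of the robot, y to its left, z up, the work surface at z = 0. Lengths are in m, angles in degrees, forces in N, time in s.
With the tool pointing down it reaches from about 0.3 to 0.75 m from the base axis. Payload 8.5 kg.
Tool frame: the origin (TCP) lies at the very end of the fingers, on their centre line; the grasp point (between the pads) lies 19 mm behind it; z points along the fingers, y is the direction in which the jaws open and shut (so a half turn about z gives the same grasp; the last joint's range is limited). The gripper opens to 85 mm and grips with 20 to 120 N. Pads are 22 mm wide; open, the fingers measure 114 mm over their backs; the gripper's body (76 mm by 85 mm) begins 54 mm behind the grasp point. The pads swing forward as they close: fully open they stand 13 mm farther back than shut.
Start: joints at [62.722, 21.807, 74.336, -0, 83.858, -12.336], TCP at [0.142, 0.531, 0.231] pointing down, gripper open.
Joint ranges: [-178.18, 178.18], [-50.72, 133.34], [12.68, 142.11], [-81.47, 261.47], [9.98, 163.14], [-165.26, 165.26]. Speed limits (degrees/s): [136.94, 136.94, 180, 180, 180, 180].

INTERFACE

Orientations are given as a 3x3 rotation matrix whose columns are the frame's x, y, z axes.
In Python, from rig import env, vision, close_job, spotter gives the robot as it stands. The module is installed in compiled form; this text tells all that it offers.
- The arm moves only by the tool jog_arm, never from a script. Its argument "plan" is a list that holds one entry, the list of rows, each a list of 6 numbers: the shift along the tool's x, y, z in units of 40 mm (1.0 is 40 mm), then the turn, a rotation vector about the tool's x, y, z in units of 0.15 rad (1.0 is 0.15 rad). A call has 1 to 10 rows; each row shifts and turns the commanded pose from where the row before left it, along the tool's axes as they then stand; what a row does not reach is not made up. A row lasts 1/10 s, in which the tool goes at most 50 mm and 8.59 degrees, less where a joint would pass 70% of its speed; a pose out of reach is approached as far as the arm can. A call with a number of a shift or a turn outside -1 to 1 is refused whole. A call with a gripper value outside its range is refused whole. "grip" is the opening, from -1 (shut) to 1 (fully open), set as the call begins (left out, the last holds). The fingers move at their own pace and stop on an object; "squeeze" is the grip in N (left out, the last holds). Time passes only in rows, so rows that do not move let the fingers close. It gives the time, the measured TCP pose, the force and the opening at its end, in the units of the state.
- env.observe(): the state, without advancing time (a new reading comes with each control period).
- vision.get_image(name): name is "side" or "top" or "wrist"; returns (picture, depth): 384x512x3 uint8, red, green, blue; 384x512 float32, m along the optical axis (not along the pixel's ray), 0 where there is no reading.
- vision.camera_info(name): a dict with "fx", "fy", "cx", "cy" (pixels), "rvec" (rotation vector, rad) and "tvec" (3), from world to camera coordinates, as OpenCV has them. Camera axes: x right, y down, z forward; pixel columns grow to the right and rows downward; lengths in m; the calibration is good to about 2 mm. A picture is of the moment at which its call begins: read the wrist's pose just before it. camera_info takes no time and is no camera call; for the wrist camera it gives the pose at the moment of the call.
- close_job(): hands the job in, once; it reports no verdict.
Trained networks look in the newest picture that a camera, given by its name, has taken for a name from the list of things; names that differ only in an ending like _2 or _b are one class to them, and where a whole thing is asked for, a point or a joint stands for the part that bears it (a point fixed in the world has none). Each returns a list of dicts, best first, with "score" (0 to 1); they miss things now and then, are a little off and sometimes report something else, mostly with a low value. They report only what shows in the picture. A call takes as long as a camera call.
- spotter.trace(camera, query): "pixels" (384x512 bool, what is visible of it) and "rect" ([left, top, right, bottom] in pixels, round what is visible of it).
The state is a dict: "time_s": time; "q": joint angles; "qvel": joint speeds; "joint_efforts": joint torques, N m; "position": TCP position; "tool_rot": TCP orientation; "ft_force": force on the tool from outside, world axes, zero at the start; "wrist_torque": the same for the moment, N m; "grip_width": finger opening in m.
Only numpy, scipy, OpenCV 4.12 (cv2) and the standard library are available. Lean on these libraries where they do the work, as an engineer would, in place of code of your own. Each camera call takes 0.05 s, during which the arm holds its last target.

TASK

One of the four identical output keys on the power box has been left latched down. Feel for it with light taps of the fingertips, then press that key home and let it go, so that it springs up and all four keys stand fully up. Never press a key that is up so far that it could click on, do not push hard on anything, and do not pick up or shift any of the things lying about.

Things in the scene. Friction and masses are not known exactly. Their poses are not given: they have to be found in the camera images.
- power_box: power distribution box fixed on the table, 150 deep (x) x 300 wide (y) x 55 mm high; origin under its centre, x away from the robot. On its top, at x -30 mm, y +60, +20, -20, -60 mm, four identical off-white square keys, caps 22 x 22 mm, 14 mm above the panel when up, 10 mm latched; black bezels 32 mm square, 2.5 mm high. Behind each, at x +38 mm, two black binding posts, 19 mm high.
- key1_top (a point): fixed point at key place 1 (leftmost, +y end, seen from the robot): centre of the top face of the key there when it is fully up, 14 mm above the box's top panel, 69 mm above the table. It does not move with the key.
- key2_top (a point): fixed point at key place 2 (second from the left, seen from the robot): centre of the top face of the key there when it is fully up, 14 mm above the box's top panel, 69 mm above the table. It does not move with the key.
- key3_top (a point): fixed point at key place 3 (third from the left, seen from the robot): centre of the top face of the key there when it is fully up, 14 mm above the box's top panel, 69 mm above the table. It does not move with the key.
- key4_top (a point): fixed point at key place 4 (rightmost, -y end, seen from the robot): centre of the top face of the key there when it is fully up, 14 mm above the box's top panel, 69 mm above the table. It does not move with the key.
- key_p (a joint): travel of one of the four keys in m (which place it is at is not told and varies): 0 up, about 0.004 latched down, 0.008 bottom stop. Push-push: an up key pressed past 6.5 mm clicks and stays latched when let go, pressed less it springs back; the latched key, pressed past 6 mm (to the stop to be sure) and let go, springs fully up.
- key_q (a joint): travel of one of the four keys in m (which place it is at is not told and varies): 0 up, about 0.004 latched down, 0.008 bottom stop. Force: an up key starts to move at 2 N, plus about 0.6 N per mm, clicking at 5 to 6 N; the latched key does not give below about 4 N; the bottom stop is reached at 6 to 7 N.
- key_r (a joint): travel of one of the four keys in m (which place it is at is not told and varies): 0 up, about 0.004 latched down, 0.008 bottom stop. Behaves as the others.
- key_s (a joint): travel of one of the four keys in m (which place it is at is not told and varies): 0 up, about 0.004 latched down, 0.008 bottom stop. Behaves as the others.
- solder_reel: loose reel of solder standing on its flange on the table left of the box, 56 mm across, 38 mm high; origin under its centre. Leave alone.
- flux_tin: loose small round tin with a brass lid, 42 mm across, 22 mm high, standing on the box's top panel at its left end, 118 mm from the middle; origin under its centre. Leave alone.
- tape_roll: loose white roll of tape, 44 mm across, 19 mm high, lying flat on the box's top panel at its right end, 118 mm from the middle; origin under its centre. Leave alone.
- cutters: loose side cutters with yellow grips, 130 mm long, 11 mm high, lying on the table in front of the box (robot side); origin at the pivot, on the table. Leave alone.
- screwdriver: loose screwdriver, 160 mm long, lying on the table behind the box; origin under its middle. Leave alone.
- cup: loose clear plastic cup, 72 mm across the rim, 75 mm high, standing on the table right of the box; origin under its centre. Leave alone.
- parts_tray: loose low white tray with three compartments, 70 x 100 x 18 mm, on the table in front of the box to the right; origin under its centre. Leave alone.

How it is judged:
By the outcome, as a careful person would: the job done as asked, in the order asked, and still so for the second after the job is handed in, with the robot touching nothing.
It also fails if it takes over 48 s, if anything falls off the work surface, if the arm or the gripper's body presses on something with over 40 N, if the wrist force passes 120 N, or if a joint passes its speed limit or range.

## Working session

There is one attempt and no reset: what is moved stays moved. The work goes in short steps, Python scripts to look and compute and a tool call to move; the robot and the scene stay as the last step left them, time stands still between calls to the robot, and variables do not carry over. Pictures are saved under pics/ and viewed, and the job is handed in when it is done.

Besides the shell and the picture viewer there is one more tool, called after ">>>" by a JSON object that holds its "api" and its "payload", one argument or row to a line. jog_arm: Moves the arm, as the interface text tells. Its arguments: {"type":"object","properties":{"plan":{"type":"array"},"grip":{"type":"number"},"squeeze":{"type":"number"}},"required":["plan"]}

```bash
mkdir -p pics; ls; python3 - <<'E'
from rig import env, vision, spotter
import cv2, numpy as np
s=env.observe()
for k,v in s.items(): print(k,np.round(v,4).tolist())
for c in ["side","top"]:
    p,d=vision.get_image(c); cv2.imwrite(f"pics/{c}0.png",p[:,:,::-1]); np.save(f"{c}0_d.npy",d); np.save(f"{c}0_p.npy",p)
    ci=vision.camera_info(c); print(c,ci)
E
```

```text
pics
time_s 0.0
q [62.7215, 21.8409, 74.386, -0.0007, 83.8575, -12.3347]
qvel [-0.0383, 0.0077, -0.0132, 0.0056, 0.0494, 0.0304]
joint_efforts [-0.0, -44.8459, -23.1275, -0.0002, 0.0048, -0.0]
position [0.1417, 0.5311, 0.2307]
tool_rot [[-0.9662, 0.2579, -0.0007], [0.2579, 0.9662, -0.0013], [0.0003, -0.0014, -1.0]]
ft_force [-0.9671, 0.1292, 0.0561]
wrist_torque [-0.0089, -0.0032, 0.018]
grip_width 0.0856
side {'fx': 438.44986007543446, 'fy': 438.44986007543446, 'cx': 266.0215942847122, 'cy': 196.68757512018556, 'rvec': array([ 2.07607123, -0.8366524 ,  0.41365066]), 'tvec': array([-0.36690513,  0.3010713 ,  0.65376384])}
top {'fx': 400.5765915615566, 'fy': 400.5765915615566, 'cx': 257.767955073804, 'cy': 193.44862337703094, 'rvec': array([ 2.11147976, -2.16248445,  0.22261371]), 'tvec': array([0.06978916, 0.5635169 , 0.7686414 ])}
```

View pics/side0.png

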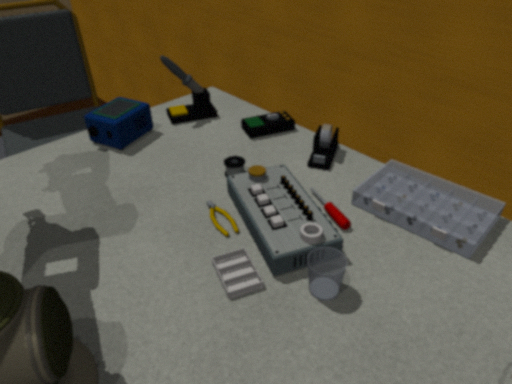

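View pics/top0.png

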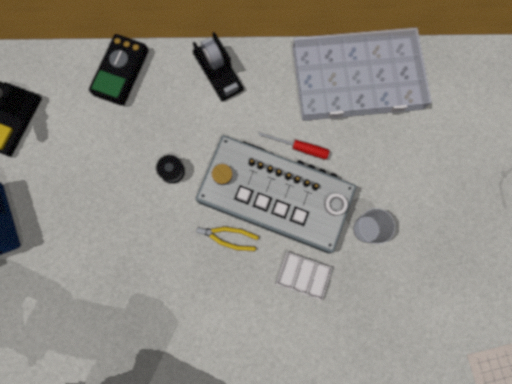

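The top view shows the box centred near (280,193), with the keys at about (243,195), (262,201), (281,209) and (300,215). The tin is at the left end at (222,174) and the tape at the right end at (336,204). In the side view the keys run from (256,188) to (277,222).

```bash
cat > h.py <<'E'
import numpy as np, cv2
from rig import env, vision, spotter
def Rt(ci): return cv2.Rodrigues(np.array(ci["rvec"],float))[0], np.array(ci["tvec"],float)
def back(ci,u,v,z):
    R,t=Rt(ci); u=np.asarray(u,float);v=np.asarray(v,float)
    pc=np.stack([(u-ci["cx"])/ci["fx"]*z,(v-ci["cy"])/ci["fy"]*z,np.ones_like(u)*z],-1)
    return (pc-t)@R
def ray_plane(ci,u,v,h):
    R,t=Rt(ci); c=-R.T@t
    d=R.T@np.array([(u-ci["cx"])/ci["fx"],(v-ci["cy"])/ci["fy"],1]); return c+d*(h-c[2])/d[2]
def proj(ci,P):
    R,t=Rt(ci); p=np.atleast_2d(P)@R.T+t
    return np.stack([p[:,0]/p[:,2]*ci["fx"]+ci["cx"],p[:,1]/p[:,2]*ci["fy"]+ci["cy"]],-1)
E
python3 - <<'E'
from h import *
for c in ["top","side"]:
    p,d=vision.get_image(c); ci=vision.camera_info(c)
    for q in ["power_box","key_p","flux_tin","tape_roll"]:
        for r in spotter.trace(c,q)[:6]:
            m=r["pixels"]; v,u=np.nonzero(m); z=d[m]; ok=z>0
            P=back(ci,u[ok],v[ok],z[ok])if 0 else (np.stack([(u[ok]-ci["cx"])/ci["fx"]*z[ok],(v[ok]-ci["cy"])/ci["fy"]*z[ok],z[ok]],-1)-Rt(ci)[1])@Rt(ci)[0]
            print(c,q,round(r["score"],2),np.round(r["rect"]),m.sum(),"cen",u.mean().round(1),v.mean().round(1),"P",np.median(P,0).round(4))
            if q=="power_box" and r["score"]>.4:
                mm=abs(P[:,2]-.055)<.004
                print(" minrect",cv2.minAreaRect(P[mm][:,:2].astype(np.float32)), np.median(P[mm][:,2]))
E
```

```text
top power_box 0.89 [194. 131. 353. 254.] 9269 cen 277.1 193.0 P [0.5679 0.0153 0.0551]
 minrect ((0.5666093230247498, 0.019460827112197876), (0.2992263436317444, 0.14980193972587585), 67.49473571777344) 0.05515555592078006
top key_p 0.7 [238. 188. 250. 201.] 119 cen 242.8 193.8 P [0.5612 0.0865 0.0692]
top key_p 0.61 [293. 207. 303. 224.] 116 cen 298.8 215.6 P [ 0.5146 -0.0235  0.0692]
top key_p 0.46 [260. 198. 270. 208.] 122 cen 261.6 201.1 P [0.5461 0.0498 0.069 ]
top key_p 0.4 [275. 201. 288. 214.] 118 cen 279.9 208.6 P [0.5307 0.0132 0.0651]
top flux_tin 0.72 [212. 164. 231. 188.] 330 cen 222.0 173.8 P [0.6019 0.1274 0.0762]
top tape_roll 0.67 [156. 155. 184. 184.] 678 cen 170.0 169.1 P [0.6236 0.2389 0.0379]
top tape_roll 0.58 [322. 193. 345. 218.] 282 cen 334.6 203.9 P [ 0.5377 -0.0954  0.072 ]
side power_box 0.85 [228. 163. 347. 276.] 5910 cen 281.7 218.4 P [ 0.54   -0.0253  0.0542]
 minrect ((0.5652968883514404, 0.017720147967338562), (0.30066758394241333, 0.1501026153564453), 67.22125244140625) 0.054473330375528914
side power_box 0.22 [320. 195. 351. 231.] 367 cen 336.6 214.4 P [ 0.6598 -0.0675  0.0208]
side key_p 0.6 [266. 208. 277. 216.] 74 cen 269.9 209.9 P [0.5279 0.0085 0.0642]
side key_p 0.59 [253. 181. 262. 194.] 95 cen 256.3 188.6 P [0.5568 0.0805 0.0672]
side key_p 0.59 [273. 215. 281. 225.] 102 cen 277.2 220.5 P [ 0.5117 -0.0299  0.0676]
side key_p 0.53 [262. 195. 271. 206.] 105 cen 263.1 198.8 P [0.5419 0.0438 0.0673]
side key_p 0.26 [229. 165. 346. 273.] 5957 cen 281.7 218.6 P [ 0.5397 -0.0261  0.0542]
side tape_roll 0.74 [300. 224. 320. 245.] 363 cen 311.5 232.5 P [ 0.5336 -0.101   0.0682]
```

Depth already hints that place 3 is about 4 mm low, at 0.065 against 0.069 for the others. I'll still confirm it by touch. First I shut the fingers, align the tool with the box and travel above the keys.

>>> {"api": "jog_arm", "payload": {
  "plan": [
    [[0,0,0,0,0,0.89],[-0.9,-0.4,0,0,0,0],[-0.9,-0.4,0,0,0,0],[-0.9,-0.4,0,0,0,0],[-0.9,-0.4,0,0,0,0],[-0.9,-0.4,0,0,0,0],[-0.9,-0.4,0,0,0,0],[-0.9,-0.4,0,0,0,0],[-0.9,-0.4,0,0,0,0],[-0.9,-0.4,0,0,0,0]]
  ],
  "grip": -1,
  "squeeze": 20
}}

```text
time_s: 1.6
position: [0.3865, 0.2726, 0.2315]
tool_rot: [[-0.923, 0.384, 0.0], [0.384, 0.923, 0.0], [-0.0, 0.0, -1.0]]
ft_force: [0.4, 0.7, -0.2]
grip_width: -0.0004
```

```bash
cat >> h.py <<'E'
ey=np.array([np.cos(np.radians(67.4)),np.sin(np.radians(67.4)),0]); ex=np.array([ey[1],-ey[0],0])
C=np.array([0.566,0.0187,0])
K=[C-0.03*ex+y*ey+np.array([0,0,.069]) for y in (.06,.02,-.02,-.06)]
def st(tgt=None):
    s=env.observe(); p=np.array(s["position"]); R=np.array(s["tool_rot"])
    print("t",round(s["time_s"],2),"p",p.round(4),"f",np.round(s["ft_force"],2),"grip",round(s["grip_width"],4))
    if tgt is not None:
        Ry=R.T@ey; print(" units",(R.T@(np.array(tgt)-p)/.04).round(3),"yaw err units",round(np.arctan2(-Ry[0],Ry[1])/.15,3),"tilt",R[:,2].round(4))
E
python3 -c "
from h import *
print(np.round(K,4)); st(K[0])"
```

```text
[[ 0.5614  0.0856  0.069 ]
 [ 0.546   0.0487  0.069 ]
 [ 0.5306  0.0118  0.069 ]
 [ 0.5152 -0.0252  0.069 ]]
t 1.6 p [0.3865 0.2726 0.2315] f [ 0.44  0.72 -0.22] grip -0.0004
 units [-5.83  -2.639  4.063] yaw err units 0.001 tilt [ 4.e-04  2.e-04 -1.e+00]
```

>>> {"api": "jog_arm", "payload": {
  "plan": [
    [[-0.97,-0.44,0,0,0,0],[-0.97,-0.44,0,0,0,0],[-0.97,-0.44,0,0,0,0],[-0.97,-0.44,0,0,0,0],[-0.97,-0.44,0,0,0,0],[-0.97,-0.44,0.5,0,0,0],[0,0,0.9,0,0,0],[0,0,0.9,0,0,0],[0,0,0.9,0,0,0],[0,0,0,0,0,0]]
  ]
}}

```text
time_s: 2.6
position: [0.5577, 0.087, 0.0993]
tool_rot: [[-0.923, 0.384, -0.009], [0.384, 0.923, 0.0], [0.008, -0.003, -1.0]]
ft_force: [-0.9, 0.3, -0.7]
grip_width: -0.0001
```

```bash
python3 - <<'E'
from h import *
st(K[0])
for c in ["wrist","side"]:
    p,d=vision.get_image(c); cv2.imwrite(f"pics/{c}1.png",p[:,:,::-1] if c=="wrist" else cv2.resize(p[130:290,190:380,::-1],None,fx=4,fy=3.7))
st(K[0]); st(K[0])
E
```

```text
t 2.6 p [0.5577 0.087  0.0993] f [-0.86  0.34 -0.68] grip -0.0001
 units [-0.103  0.005  0.757] yaw err units -0.001 tilt [-8.8e-03  5.0e-04 -1.0e+00]
t 2.7 p [0.5604 0.0871 0.1042] f [-0.44  0.5   0.72] grip -0.0002
 units [-0.036 -0.024  0.88 ] yaw err units 0.001 tilt [ 3.e-04 -0.e+00 -1.e+00]
t 2.7 p [0.5604 0.0871 0.1042] f [-0.44  0.5   0.72] grip -0.0002
 units [-0.036 -0.024  0.88 ] yaw err units 0.001 tilt [ 3.e-04 -0.e+00 -1.e+00]
```

View pics/wrist1.png

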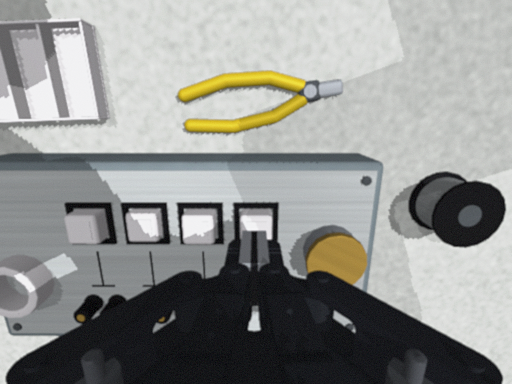

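View pics/side1.png

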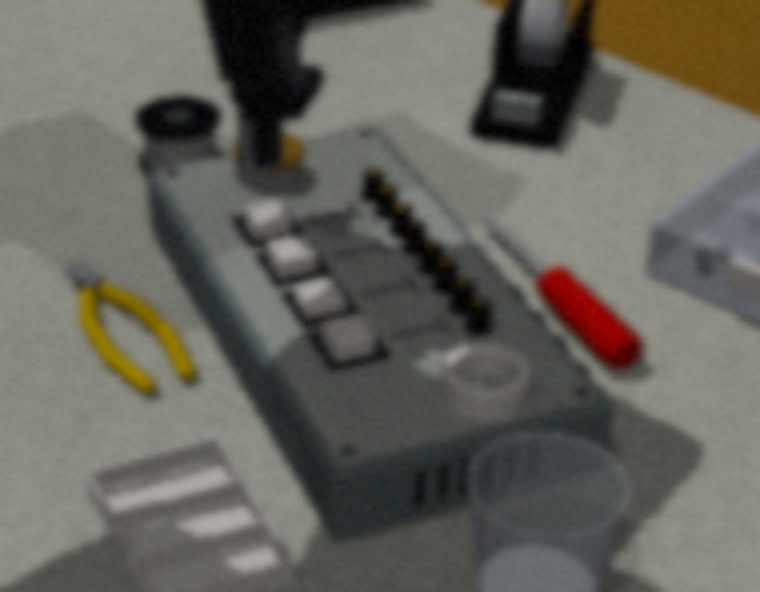

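The wrist view shows the shut fingertips at about (255,245), just short of key 1 at (257,220) and still above it. Keys 2 to 4 are at (200,224), (145,224) and (88,224), with the tin to the right at (337,255). The side view agrees. I'll check my key positions against this view.

```bash
python3 - <<'E'
from h import *
p,d=vision.get_image("wrist"); ci=vision.camera_info("wrist")
print(proj(ci,np.array(K)).round(1).tolist(), proj(ci,np.array(env.observe()["position"])).round(1))
for r in spotter.trace("wrist","key_p")[:6]:
    m=r["pixels"]; v,u=np.nonzero(m); z=d[m]; ok=z>0
    P=(np.stack([(u[ok]-ci["cx"])/ci["fx"]*z[ok],(v[ok]-ci["cy"])/ci["fy"]*z[ok],z[ok]],-1)-Rt(ci)[1])@Rt(ci)[0]
    top=P[P[:,2]>np.percentile(P[:,2],40)]
    print(round(r["score"],2),np.round(r["rect"]),m.sum(),np.median(P,0).round(4),np.percentile(P[:,2],[20,50,80]).round(4))
st(K[0])
E
```

```text
[[253.0, 223.0], [195.8, 222.9], [138.6, 222.9], [81.4, 222.9]] [[254.9 246.3]]
0.84 [126. 204. 163. 237.] 1077 [0.53   0.0148 0.0656] [0.0633 0.0656 0.0663]
0.66 [180. 201. 216. 238.] 1088 [0.5441 0.0512 0.0696] [0.0673 0.0696 0.0703]
0.64 [ 68. 202. 109. 238.] 1301 [ 0.5148 -0.0204  0.0692] [0.0636 0.0692 0.0701]
0.6 [  0. 144. 376. 327.] 39054 [0.5413 0.0135 0.0557] [0.0548 0.0557 0.0563]
t 2.8 p [0.5611 0.0871 0.1055] f [ 1.08 -0.68  0.72] grip -0.0004
 units [-0.017 -0.032  0.912] yaw err units 0.002 tilt [ 3.7e-03 -2.0e-04 -1.0e+00]
```

```bash
cat >> h.py <<'E'
def avg(n=8,tgt=None):
    f=[];P=[]
    for i in range(n):
        vision.get_image("wrist"); s=env.observe(); f.append(s["ft_force"]);P.append(s["position"])
    f=np.array(f);P=np.array(P)
    print("t",round(s["time_s"],2),"p",P.mean(0).round(4),"sdp",P.std(0).round(4),"f",f.mean(0).round(2),"sdf",f.std(0).round(2), "fz",f[:,2].round(1).tolist(),"z",P[:,2].round(4).tolist())
    R=np.array(s["tool_rot"])
    if tgt is not None: print(" units",(R.T@(np.array(tgt)-P.mean(0))/.04).round(3))
E
python3 -c "
from h import *
avg(8,K[0])"
```

```text
t 3.2 p [0.5605 0.0871 0.1045] sdp [0.0003 0.     0.0006] f [-0.09 -0.18  0.48] sdf [0.37 0.41 0.46] fz [0.5, 0.9, -0.3, -0.1, 0.8, 0.8, 0.3, 0.9] z [0.1054, 0.1052, 0.1049, 0.1046, 0.1043, 0.1041, 0.1038, 0.1037]
 units [-0.034 -0.025  0.888]
```

>>> {"api": "jog_arm", "payload": {
  "plan": [
    [[-0.03,0,0.4,0,0,0],[0,0,0.3,0,0,0],[0,0,0,0,0,0],[0,0,0,0,0,0],[0,0,0,0,0,0],[0,0,0,0,0,0]]
  ]
}}

```text
time_s: 3.8
position: [0.5613, 0.0866, 0.0759]
tool_rot: [[-0.923, 0.384, 0.001], [0.384, 0.923, -0.0], [-0.001, 0.0, -1.0]]
ft_force: [-0.3, -0.2, -0.3]
grip_width: -0.0
```

```bash
python3 -c "
from h import *
avg(6,K[0])"
```

```text
t 4.1 p [0.5612 0.0866 0.0756] sdp [0.0001 0.     0.0001] f [ 0.3   0.17 -0.17] sdf [0.67 0.48 0.6 ] fz [-1.0, 0.1, -0.1, 0.7, -0.9, 0.1] z [0.0758, 0.0757, 0.0756, 0.0756, 0.0755, 0.0754]
 units [-0.013 -0.021  0.165]
```

>>> {"api": "jog_arm", "payload": {
  "plan": [
    [[0,0,0.05,0,0,0],[0,0,0.05,0,0,0],[0,0,0.05,0,0,0],[0,0,0.02,0,0,0],[0,0,0.02,0,0,0],[0,0,0,0,0,0],[0,0,0,0,0,0]]
  ]
}}

```text
time_s: 4.8
position: [0.5611, 0.0866, 0.0678]
tool_rot: [[-0.923, 0.384, -0.0], [0.384, 0.923, -0.0], [0.0, -0.0, -1.0]]
ft_force: [-0.8, 0.2, 3.0]
grip_width: -0.0
```

```bash
python3 -c "
from h import *
avg(6,K[0])"
```

```text
t 5.1 p [0.5611 0.0866 0.0678] sdp [0. 0. 0.] f [-1.07  0.37  2.69] sdf [0.46 0.48 0.26] fz [2.5, 2.7, 2.9, 2.2, 3.0, 2.8] z [0.0678, 0.0678, 0.0678, 0.0678, 0.0678, 0.0677]
 units [-0.016 -0.019 -0.03 ]
```

Place 1 gives 2.7 N with the fingertips at 67.8 mm, so that key is up. Next is place 2.

>>> {"api": "jog_arm", "payload": {
  "plan": [
    [[0,0,-0.2,0,0,0],[0,-0.5,0,0,0,0],[0,-0.5,0,0,0,0],[0,0,0,0,0,0],[0,0,0.08,0,0,0],[0,0,0.06,0,0,0],[0,0,0.03,0,0,0],[0,0,0.03,0,0,0],[0,0,0,0,0,0],[0,0,0,0,0,0]]
  ]
}}

```text
time_s: 6.1
position: [0.5459, 0.05, 0.0679]
tool_rot: [[-0.923, 0.384, 0.0], [0.384, 0.923, 0.0], [-0.0, 0.0, -1.0]]
ft_force: [-0.5, 1.9, 1.0]
grip_width: 0.0003
```

```bash
python3 -c "
from h import *
avg(6,K[1])"
```

```text
t 6.4 p [0.5459 0.0498 0.0679] sdp [0.     0.0001 0.    ] f [-0.08  1.53  2.72] sdf [0.53 0.51 0.33] fz [2.8, 3.2, 2.8, 2.1, 2.8, 2.6] z [0.0679, 0.0679, 0.0679, 0.0678, 0.0678, 0.0678]
 units [-0.013 -0.024 -0.029]
```

Place 2 gives 2.7 N at 67.9 mm, so it is up too. Next is place 3.

>>> {"api": "jog_arm", "payload": {
  "plan": [
    [[0,0,-0.2,0,0,0],[0,-0.5,0,0,0,0],[0,-0.5,0,0,0,0],[0,0,0,0,0,0],[0,0,0.08,0,0,0],[0,0,0.06,0,0,0],[0,0,0.03,0,0,0],[0,0,0.03,0,0,0],[0,0,0,0,0,0],[0,0,0,0,0,0]]
  ]
}}

```text
time_s: 7.4
position: [0.5304, 0.0129, 0.0677]
tool_rot: [[-0.923, 0.384, -0.0], [0.384, 0.923, -0.0], [0.0, -0.0, -1.0]]
ft_force: [0.3, 0.1, -0.4]
grip_width: 0.0003
```

```bash
python3 -c "
from h import *
avg(6,K[2])"
```

```text
t 7.7 p [0.5304 0.0127 0.0678] sdp [0. 0. 0.] f [ 0.29 -0.38  0.12] sdf [0.64 0.51 0.68] fz [-0.1, -0.0, -0.2, -0.9, 0.7, 1.2] z [0.0678, 0.0678, 0.0678, 0.0678, 0.0678, 0.0678]
 units [-0.014 -0.021 -0.03 ]
```

There is no contact at place 3 at 67.8 mm, so that key is low. I'll tap place 4 too, to be sure.

>>> {"api": "jog_arm", "payload": {
  "plan": [
    [[0,0,-0.2,0,0,0],[0,-0.5,0,0,0,0],[0,-0.5,0,0,0,0],[0,0,0,0,0,0],[0,0,0.08,0,0,0],[0,0,0.06,0,0,0],[0,0,0.03,0,0,0],[0,0,0.03,0,0,0],[0,0,0,0,0,0],[0,0,0,0,0,0]]
  ]
}}

```text
time_s: 8.7
position: [0.5151, -0.0239, 0.0678]
tool_rot: [[-0.923, 0.384, 0.0], [0.384, 0.923, 0.0], [-0.0, 0.0, -1.0]]
ft_force: [0.8, 0.8, 1.6]
grip_width: -0.0002
```

```bash
python3 -c "
from h import *
avg(6,K[3])"
```

```text
t 9.0 p [ 0.5151 -0.0241  0.0678] sdp [0.     0.0001 0.    ] f [0.14 1.68 2.58] sdf [0.33 0.48 0.51] fz [2.7, 2.1, 1.8, 2.9, 2.6, 3.3] z [0.0679, 0.0679, 0.0678, 0.0678, 0.0678, 0.0678]
 units [-0.013 -0.023 -0.029]
```

Place 4 is up, so place 3 is the latched one. I go back there and touch down lightly near 65 mm.

>>> {"api": "jog_arm", "payload": {
  "plan": [
    [[0,0,-0.2,0,0,0],[0,0.5,0,0,0,0],[0,0.5,0,0,0,0],[0,0,0,0,0,0],[0,0,0.1,0,0,0],[0,0,0.1,0,0,0],[0,0,0.04,0,0,0],[0,0,0.04,0,0,0],[0,0,0,0,0,0],[0,0,0,0,0,0]]
  ]
}}

```text
time_s: 10.0
position: [0.5303, 0.0124, 0.0648]
tool_rot: [[-0.923, 0.384, 0.0], [0.384, 0.923, -0.0], [-0.0, -0.0, -1.0]]
ft_force: [-2.2, -1.8, 3.9]
grip_width: 0.0001
```

```bash
python3 -c "
from h import *
avg(6,K[2])"
```

```text
t 10.3 p [0.5305 0.0125 0.0647] sdp [0.0001 0.0001 0.    ] f [-2.13 -2.24  4.26] sdf [0.44 0.48 0.49] fz [3.8, 4.7, 4.8, 4.5, 4.4, 3.4] z [0.0648, 0.0648, 0.0648, 0.0648, 0.0647, 0.0647]
 units [-0.011 -0.016 -0.106]
```

Contact came at 64.8 mm with 4.3 N, which fits a latched key. Now I press in small steps towards the stop at about 61 mm.

>>> {"api": "jog_arm", "payload": {
  "plan": [
    [[0,0,0.02,0,0,0],[0,0,0.02,0,0,0],[0,0,0.02,0,0,0],[0,0,0.02,0,0,0],[0,0,0,0,0,0],[0,0,0,0,0,0]]
  ]
}}

```text
time_s: 10.9
position: [0.5305, 0.0126, 0.0614]
tool_rot: [[-0.923, 0.384, 0.0], [0.384, 0.923, -0.0], [-0.0, -0.0, -1.0]]
ft_force: [-2.6, -2.9, 4.9]
grip_width: 0.0001
```

```bash
python3 -c "
from h import *
avg(3,K[2])"
```

```text
t 11.05 p [0.5305 0.0126 0.0614] sdp [0. 0. 0.] f [-1.76 -2.57  5.92] sdf [0.06 0.29 0.12] fz [5.8, 5.8, 6.1] z [0.0614, 0.0614, 0.0614]
 units [-0.01  -0.019 -0.189]
```

>>> {"api": "jog_arm", "payload": {
  "plan": [
    [[0,0,0.01,0,0,0],[0,0,0.01,0,0,0],[0,0,0,0,0,0],[0,0,0,0,0,0]]
  ]
}}

```text
time_s: 11.45
position: [0.5306, 0.0126, 0.061]
tool_rot: [[-0.923, 0.384, 0.001], [0.384, 0.923, -0.0], [-0.001, -0.0, -1.0]]
ft_force: [-3.2, -2.9, 9.2]
grip_width: -0.0001
```

```bash
python3 -c "
from h import *
avg(3,K[2])"
```

```text
t 11.6 p [0.5305 0.0126 0.061 ] sdp [0. 0. 0.] f [-2.95 -2.83  9.17] sdf [0.08 0.51 0.23] fz [9.0, 9.5, 9.0] z [0.061, 0.061, 0.061]
 units [-0.01  -0.019 -0.2  ]
```

The bottom stop is reached at 61.0 mm with 9 N. I let go straight up, then tap lightly at the same level as the other keys.

>>> {"api": "jog_arm", "payload": {
  "plan": [
    [[0,0,-0.1,0,0,0],[0,0,-0.15,0,0,0],[0,0,-0.13,0,0,0],[0,0,0,0,0,0],[0,0,0.08,0,0,0],[0,0,0.06,0,0,0],[0,0,0.03,0,0,0],[0,0,0.03,0,0,0],[0,0,0,0,0,0],[0,0,0,0,0,0]]
  ]
}}

```text
time_s: 12.6
position: [0.5302, 0.0128, 0.0677]
tool_rot: [[-0.923, 0.384, -0.0], [0.384, 0.923, 0.0], [0.0, -0.0, -1.0]]
ft_force: [-2.0, 0.7, 2.8]
grip_width: -0.0003
```

```bash
python3 -c "
from h import *
avg(6,K[2])"
```

```text
t 12.9 p [0.5303 0.0128 0.0678] sdp [0. 0. 0.] f [-1.29  0.68  2.52] sdf [0.38 0.26 0.47] fz [2.5, 2.3, 3.0, 2.8, 3.0, 1.6] z [0.0677, 0.0678, 0.0677, 0.0678, 0.0677, 0.0678]
 units [-0.017 -0.02  -0.031]
```

Key 3 now answers like the others, with 2.5 N at 67.8 mm, so it is up. I'll lift clear and check all four.

>>> {"api": "jog_arm", "payload": {
  "plan": [
    [[0,0,-0.3,0,0,0],[0,0,-0.9,0,0,0],[0,0,-0.9,0,0,0],[0,0,-0.9,0,0,0],[0.9,0,0,0,0,0],[0.9,0,0,0,0,0],[0.9,0,0,0,0,0],[0,0,0,0,0,0],[0,0,0,0,0,0],[0,0,0,0,0,0]]
  ]
}}

```text
time_s: 13.9
position: [0.4318, 0.0538, 0.1882]
tool_rot: [[-0.923, 0.384, 0.001], [0.384, 0.923, -0.0], [-0.001, 0.0, -1.0]]
ft_force: [-0.2, -1.3, -0.6]
grip_width: -0.0001
```

```bash
python3 - <<'E'
from h import *
for c in ["wrist","top"]:
    p,d=vision.get_image(c); ci=vision.camera_info(c)
    cv2.imwrite(f"pics/{c}2.png",p[:,:,::-1])
    for r in spotter.trace(c,"key_p")[:5]:
        m=r["pixels"]; v,u=np.nonzero(m); z=d[m]; ok=z>0
        P=(np.stack([(u[ok]-ci["cx"])/ci["fx"]*z[ok],(v[ok]-ci["cy"])/ci["fy"]*z[ok],z[ok]],-1)-Rt(ci)[1])@Rt(ci)[0]
        print(c,round(r["score"],2),np.round(r["rect"]),m.sum(),np.median(P,0).round(4),np.percentile(P[:,2],80).round(4))
st()
E
```

```text
wrist 0.59 [313. 265. 338. 276.] 75 [0.552  0.0938 0.0609] 0.0655
wrist 0.57 [288. 270. 298. 277.] 52 [0.5375 0.0576 0.0647] 0.0678
wrist 0.43 [210. 269. 215. 279.] 61 [ 0.5029 -0.0259  0.0642] 0.0669
top 0.58 [254. 196. 272. 208.] 124 [0.5462 0.0504 0.0689] 0.0704
top 0.57 [239. 192. 248. 200.] 99 [0.5611 0.0863 0.0692] 0.0704
top 0.45 [275. 202. 287. 214.] 106 [0.5332 0.013  0.0692] 0.0705
top 0.43 [293. 211. 306. 217.] 36 [ 0.5223 -0.0264  0.069 ] 0.0703
t 14.1 p [0.4312 0.0539 0.1876] f [ 0.06 -0.39 -0.44] grip 0.0002
```

View pics/top2.png

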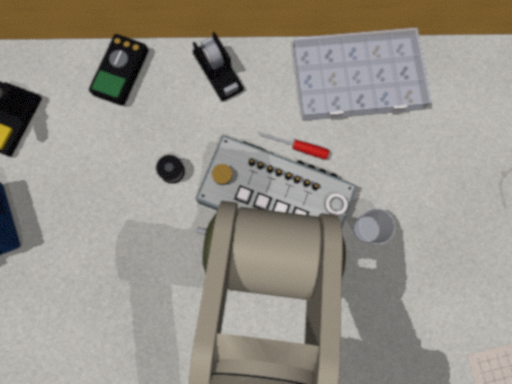

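The top view shows keys at (243,195), (262,201), (281,208) and (300,212). All four measure 69 mm high. The arm is clear of the box, and the tin, tape, reel, screwdriver and cup are where they were.

```bash
python3 -c "
from rig import close_job
print(close_job())"
```

```text
the job is handed in; nothing more can be done
None
```

The latched key was at place 3, the third from the left. I pressed it home and let it go, and all four keys now stand fully up.

- **Finding it:** I tapped each place with the shut fingertips at about 67.8 mm. Places 1, 2 and 4 pushed back with 2.6–2.7 N, so they were up, and I pressed them only about 1.2 mm. Place 3 gave no contact until 64.8 mm (4.3 N).
- **Pressing it:** I pushed key 3 to its stop at 61.0 mm and released it straight up. The force there reached about 9 N, a little over the 6–7 N at which the stop is reached.
- **Checks after release:** A light tap on key 3 gave 2.5 N at 67.8 mm, the same as the other three. The top camera's depth put all four caps at 69 mm; key 3 had read 65 mm before.
- **Weaker readings:** In the last wrist view, three keys were seen only in part and at a slant. Its heights came out lower (61–65 mm), so I did not rely on them. Key 4 was partly hidden by the arm in the last top picture.
- **Loose things:** The tin, tape, reel, screwdriver and cup had not moved in that picture. The cutters and tray were mostly hidden behind the arm, but it never went down near them.

I handed the job in at about 14 s with the arm clear of everything.

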